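Start the rivet press's hold-down screw by feel and keep hold of it

TASK

The hold-down thumb screw at the front of the rivet press is standing loose in its lug, its thread not yet caught in the boss below. Start it by hand so that it does not cross-thread: turn it backward (anticlockwise seen from above) until it drops as the thread starts pass each other, then forward (clockwise) one turn, and finish still gripping it by its head, ready to be run down. Leave the loose dies and the nippers beside it where they are.

Things in the scene. Friction and masses are not known exactly. Their poses are not given: they have to be found in the camera images.
- screw: Steel thumb screw, 0.2 kg, upright in the lug; captive: it only turns and moves up and down, turns very easily and sinks by its own weight. Origin: centre of the shank's lower tip, z up. Shank 16 mm across, 38 mm long, right-hand thread of 4 mm pitch; round collar 30 mm across from 38 to 46 mm above the tip; flat spade head from 46 to 80 mm. While loose the tip is 22 to 25 mm above the bench.
- head (a point): Centre of the screw's flat spade head, on its axis, 63 mm above the tip (about 86 mm above the bench). The head is an upright plate 44 mm wide along its x axis, 9 mm thick along its y axis and 34 mm tall, free on all sides: take it from above across the 9 mm. The collar (30 mm across) is 17 mm below this point.
- lug (a point): Centre of the top face of the lug that the screw stands in, 40 mm above the bench, 44 mm across. Its axes are the press's: the press extends from here towards +y. Within 130 mm of here nothing of the press but the screw is higher than 41 mm; the first tall part is the ram and its guide (48 mm across), 170 mm away in +y.
- turn (a joint): Rotation of the screw in rad, counted over several turns, growing clockwise seen from above (forward, the way it screws in); at 0 the head's width lies along the lug's x axis. It starts between -0.5 and 0.4.
- depth (a joint): Descent of the screw in m; 0 to 0.002 at the start, resting on the boss's thread end; it can be lifted to -0.004. Turned backward it climbs 4 mm per turn until, after 0.5 to 2.6 rad (differs each time), the thread starts pass and it can drop to 0.004, if not held up. From there each forward turn takes it 4 mm deeper, with 0.3 mm play. Fully home is 0.0225.
- spring_die: Bystander: a steel die with a coil spring round it, 26 mm across, 66 mm tall, standing on the bench; origin under its foot.
- anvil_die: Bystander: a squat steel lower die, 38 mm across, 34 mm tall, standing on the bench; origin under its foot.
- nippers: Bystander: hand nippers with one yellow and one black grip, 155 mm long, 65 mm wide, 14 mm thick, lying flat; origin under the middle, jaws towards +x.

How it is judged:
On the way:
1. the screw has been turned backward until its thread dropped past the boss's thread start (value of joint turn below 1 rad and value of joint depth above 0.0031 m), for 0.1 s.
At the end, for the whole second after the job is handed in: After a thread drop found by turning backward, the screw has been turned forward one turn (0.7 to 1.3 turns: depth 6.8 to 9.2 mm), is at rest and the fingers still hold it (contact force over 3 N); the dies and nippers are within 20 mm of where they were (value of joint depth between 0.0068 and 0.0092 m and contact force between the fingers and screw above 3 N and angular speed of screw below 0.2 rad/s and linear speed of screw below 0.02 m/s and distance of each of spring_die, anvil_die, nippers from where it was at the start of the episode below 0.02 m); the arm keeps its last pose, push and grip.
It fails at once if a loose die or the nippers are knocked over or pushed away (distance of any of spring_die, anvil_die, nippers from where it was at the start of the episode above 0.03 m or angle between any of spring_die, anvil_die's own z axis and vertical above 0.5 rad).
It also fails if it takes over 72 s, if anything falls off the work surface, if the arm or the gripper's body presses on something with over 40 N, if the wrist force passes 120 N, or if a joint passes its speed limit or range.

ROBOT

A 6-joint arm with a two-finger parallel gripper is mounted at the origin on the work surface. World frame = base frame: x ahead of the robot, y to its left, z up, the work surface at z = 0. Lengths are in m, angles in rad, forces in N, time in s.
With the tool pointing down it reaches from about 0.35 to 0.775 m from the base axis. Payload 5.5 kg.
Tool frame: the origin (TCP) lies midway between the tips of the shut fingers; the grasp point (between the pads) lies grip_point_offset behind it (grip_point_offset is the distance from the TCP to the grasp point, in m); z points along the fingers, y is the direction in which the jaws open and shut (so a half turn about z gives the same grasp; the last joint's range is limited). The gripper opens to 85 mm and grips with 20 to 120 N. Pads are 22 mm wide; open, the fingers measure 114 mm over their backs; the gripper's body (76 mm by 85 mm) begins 54 mm behind the grasp point. The pads swing forward as they close: fully open they stand 13 mm farther back than shut.
Start: joints at [-1.281, 0.313, 0.046, 1.304, 0, 1.431], TCP at [0.24, -0.523, 0.231] pointing down, gripper open.
Joint ranges: [-2.76, 2.76], [-0.86, 1.69], [-1.03, 1.26], [-2.2, 2.34], [-1.47, 1.5], [-3.14, 3.14]. Speed limits (rad/s): [2.57, 2.57, 3.14, 3.14, 3.14, 3.14].

INTERFACE

Orientations are given as a unit quaternion [w, x, y, z].
In Python, from workcell import * gives the robot as it stands.
- The arm moves only by the tool send_rows, never from a script. Its argument "series" is one flat list of numbers, 7 for each row, row after row: the shift along the tool's x, y, z in cm, then the turn, a rotation vector about the tool's x, y, z in degrees, then the opening, from 0 (shut) to 1 (fully open). A call has 1 to 10 rows; each row is the pose to reach, as a shift and turn from the pose commanded when the call began, along the tool's axes at that moment; what a row does not reach only later rows make up. A row lasts 1/12 s, in which the tool goes at most 41.7 mm and 7.16 degrees, less where a joint would pass 70% of its speed; a pose out of reach is approached as far as the arm can. A call with a gripper value outside its range is refused whole. The fingers move at their own pace and stop on an object; "newtons" is the grip in N (left out, the last holds). Time passes only in rows, so rows that repeat a pose let the fingers close. It gives the time, the measured TCP pose, the force and the opening at its end, in the units of the state.
- get_state(): the state, without advancing time (a new reading comes with each control period).
- read_camera(name): name is "side" or "top"; returns the picture (420x560x3 uint8, blue, green, red); there is no depth.
- camera_info(name): a dict with "K" (3x3 intrinsics, pixels), "xyz" and "attitude" of the camera in the world. Camera axes: x right, y down, z forward; pixel columns grow to the right and rows downward; lengths in m; the calibration is good to about 2 mm. A picture is of the moment at which its call begins. camera_info takes no time and is no camera call.
- hand_in(): hands the job in, once; it reports no verdict.
Trained networks look in the newest picture that a camera, given by its name, has taken for a name from the list of things; names that differ only in an ending like _2 or _b are one class to them, and where a whole thing is asked for, a point or a joint stands for the part that bears it (a point fixed in the world has none). Each returns a list of dicts, best first, with "p" (0 to 1); they miss things now and then, are a little off and sometimes report something else, mostly with a low value. They report only what shows in the picture. A call takes as long as a camera call.
- silhouettes(camera, label): "pixels" (420x560 bool, what is visible of it) and "box" ([left, top, width, height] in pixels, round what is visible of it).
The state is a dict: "clock": time; "joint_pos": joint angles; "qvel": joint speeds; "tau": joint torques, N m; "tcp_pos": TCP position; "orientation": TCP orientation; "wrist_force": force on the tool from outside, world axes, zero at the start; "ft_torque": the same for the moment, N m; "finger_gap": finger opening in m.
Only numpy, scipy, OpenCV 4.12 (cv2) and the standard library are available. Lean on these libraries where they do the work, as an engineer would, in place of code of your own. Each camera call takes 0.05 s, during which the arm holds its last target. There are 200 camera calls.

## Working session

There is one attempt and no reset: what is moved stays moved. The work goes in short steps, Python scripts to look and compute and a tool call to move; the robot and the scene stay as the last step left them, time stands still between calls to the robot, and variables do not carry over. Pictures are saved under pics/ and viewed, about 8 in all and at most 12, crops included, and the job is handed in when it is done.

Besides the shell and the picture viewer there is one more tool, called in YAML: its name, and indented under it one key for each argument. send_rows: Moves the arm, as the interface text tells. Its arguments: {"type":"object","properties":{"series":{"type":"array"},"newtons":{"type":"number"}},"required":["series"]}

```bash
mkdir -p pics; cat > h.py <<'E'
from workcell import *
import numpy as np, cv2
from scipy.spatial.transform import Rotation as R
def rot(a):
    a=np.array(a,float)
    return a if a.shape==(3,3) else R.from_quat(a[[1,2,3,0]]).as_matrix()
def ray(cam,u,v):
    c=camera_info(cam);d=rot(c["attitude"])@np.linalg.inv(c["K"])@[u,v,1];return np.array(c["xyz"]),d
def at_z(cam,u,v,z):
    o,d=ray(cam,u,v);return o+d*(z-o[2])/d[2]
def proj(cam,p):
    c=camera_info(cam);q=np.array(c["K"])@(rot(c["attitude"]).T@(np.array(p)-c["xyz"]));return q[:2]/q[2]
E
ls; python3 - <<'E'
from h import *
s=get_state()
for k in s: print(k,np.round(s[k],4))
for c in ("top","side"):
    print(c,camera_info(c))
    cv2.imwrite(f"pics/{c}0.png",read_camera(c))
    for l in ("screw","head","lug","spring_die","anvil_die","nippers"):
        try:
            for d in silhouettes(c,l)[:2]:
                v,u=np.nonzero(d["pixels"]);print(c,l,round(d["p"],2),d["box"],u.mean().round(1),v.mean().round(1),len(u))
        except Exception as e: print(c,l,e)
import workcell;print([x for x in dir(workcell) if 'off' in x], getattr(workcell,'grip_point_offset',None))
E
```

```text
h.py
pics
clock 0.0
joint_pos [-1.2806  0.314   0.0449  1.3036  0.      1.4312]
qvel [ 0.0012  0.     -0.0007  0.0003 -0.0006  0.0001]
tau [-1.10000e-03 -4.80622e+01  2.98535e+01  1.94000e-02 -3.00000e-04
 -0.00000e+00]
tcp_pos [ 0.2394 -0.5222  0.2304]
orientation [-9.000e-04  9.770e-01  2.132e-01 -1.000e-04]
wrist_force [0.0898 0.1163 0.1423]
ft_torque [ 0.0441  0.0402 -0.0112]
finger_gap 0.0853
top {'K': array([[491.72443303,   0.        , 284.84585586],
       [  0.        , 491.72443303, 209.71451133],
       [  0.        ,   0.        ,   1.        ]]), 'xyz': array([ 0.49313919, -0.16434944,  1.05616946]), 'attitude': array([ 0.02565052, -0.70537953,  0.70833565, -0.00650998])}
top screw 0.54 [266.5, 221.0, 16.1, 16.1] 274.1 227.0 222
top head 0.75 [267.4, 216.2, 10.5, 21.9] 274.2 227.8 220
top lug 0.91 [3.1, 183.4, 304.6, 112.1] 177.8 243.2 19215
top lug 0.23 [244.9, 155.9, 12.9, 9.8] 249.4 159.2 150
top spring_die 0.51 [245.6, 153.8, 10.9, 10.7] 249.1 159.0 158
top anvil_die 0.71 [339.9, 217.6, 18.8, 15.5] 348.3 224.9 254
top anvil_die 0.17 [0.6, 183.8, 306.0, 111.7] 177.9 243.3 19491
top nippers 0.91 [352.7, 238.8, 68.3, 59.4] 385.4 273.8 913
side {'K': array([[388.45660392,   0.        , 282.74136771],
       [  0.        , 388.45660392, 210.97657793],
       [  0.        ,   0.        ,   1.        ]]), 'xyz': array([ 0.4595583 , -0.77621456,  0.43940753]), 'attitude': array([-0.51033389,  0.85764328, -0.04951376,  0.03944252])}
side screw 0.81 [249.5, 199.3, 20.3, 32.9] 258.6 211.8 474
side head 0.67 [246.8, 199.9, 22.8, 31.5] 258.5 212.6 511
side lug 0.67 [197.6, 21.0, 109.1, 245.3] 240.3 165.5 12112
side spring_die 0.6 [317.0, 200.4, 13.4, 31.2] 323.6 216.6 324
side anvil_die 0.81 [258.3, 273.7, 23.4, 35.6] 268.6 291.2 478
side nippers 0.77 [171.4, 299.3, 83.7, 79.1] 206.4 335.2 1650
['grip_point_offset'] 0.0187
```

```bash
python3 - <<'E'
from h import *
t=cv2.imread("pics/top0.png");s=cv2.imread("pics/side0.png")
a=cv2.resize(t[130:310,220:440],None,fx=3,fy=3,interpolation=2);cv2.imwrite("pics/tc.png",a)
b=cv2.resize(s[150:390,150:400],None,fx=2.4,fy=2.4,interpolation=2);cv2.imwrite("pics/sc.png",b)
for l,u,v,z in (("head",274.2,227.5,.09),("spring",249.2,159,.06),("anvil",348.5,225,.034),("nip",385,274,.01)): print(l,at_z("top",u,v,z).round(4))
# side: head center height check
p=at_z("top",274.2,227.5,.09); print(proj("side",p+[0,0,.012]),proj("side",p-[0,0,.021]))
px=[at_z("top",*q,.05) for q in ((60,240),(290,229))];print("press dir",px)
m=silhouettes("top","head")[0]["pixels"];v,u=np.nonzero(m);P=np.array([at_z("top",x,y,.1)[:2] for x,y in zip(u,v)])
w,V=np.linalg.eigh(np.cov(P.T));print(P.mean(0),np.sqrt(w*12),V[:,1])
E
```

```text
head [ 0.5023 -0.1172  0.09  ]
spring [ 0.6426 -0.065   0.06  ]
anvil [ 0.5074 -0.2685  0.034 ]
nip [ 0.4043 -0.3467  0.01  ]
[258.65210741 201.65942166] [258.86246563 216.76896584]
press dir [array([0.47851506, 0.32841712, 0.05      ]), array([ 0.4994797 , -0.14758331,  0.05      ])]
[ 0.50159853 -0.11775942] [0.02395687 0.03397123] [-0.99406569 -0.10878142]
```

View pics/tc.png

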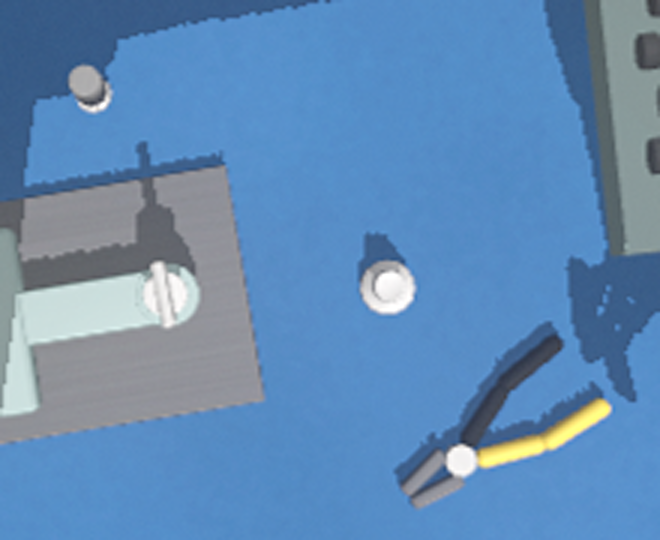

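View pics/sc.png

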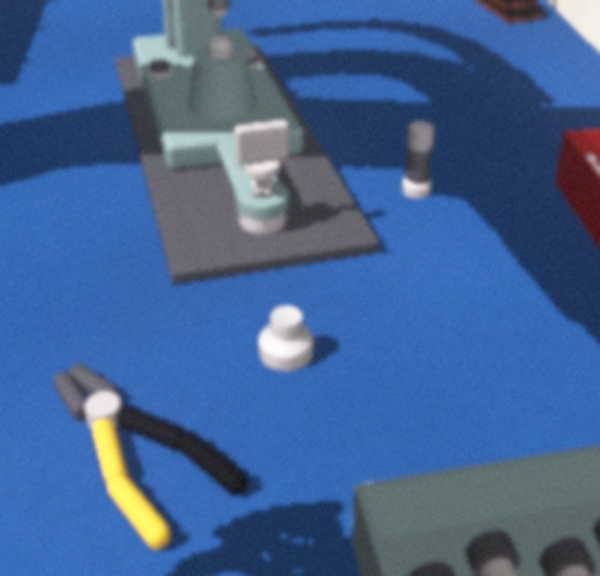

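The top view shows the spade head at about (274,228), its width pointing 10° off world x. The anvil die is at (348,225), the spring die at (249,159) and the nippers at (385,274). The side view agrees, with the head plate upright at about (258,208). Nothing stands beside the head, so I'm moving over it.

send_rows:
  series: [3.2, -2.04, 0, 0, 0, -7, 0.5, 6.4, -4.08, 0, 0, 0, -14, 0.5, 9.6, -6.12, 0, 0, 0, -21, 0.5, 12.8, -8.16, 0, 0, 0, -28, 0.5, 16, -10.2, 0, 0, 0, -35, 0.5, 19.2, -12.24, 0, 0, 0, -42, 0.5, 22.4, -14.28, 0, 0, 0, -49, 0.5, 25.6, -16.32, 0, 0, 0, -56, 0.5, 28.8, -18.36, 0, 0, 0, -63, 0.5, 32, -20.4, 0, 0, 0, -70, 0.5]
  newtons: 20

```text
clock: 1.58
tcp_pos: [0.4462, -0.2023, 0.2316]
orientation: [0.0, 0.676, 0.737, 0.0]
wrist_force: [1.1, -0.1, 0.3]
finger_gap: 0.0426
```

```bash
cat >> h.py <<'E'
def rel(target,psi=None):
    s=get_state();M=rot(s["orientation"]);sh=M.T@(np.array(target)-s["tcp_pos"])*100
    yaw=np.degrees(np.arctan2(M[1,0],M[0,0]))
    print("t",s["clock"],"tcp",np.round(s["tcp_pos"],4),"yaw",yaw.round(2),"tilt",M[:,2].round(4),"q",np.degrees(s["joint_pos"]).round(1),"F",np.round(s["wrist_force"],2),"T",np.round(s["ft_torque"],2),"gap",round(float(s["finger_gap"]),4))
    print("shift cm",sh.round(2), "toolz turn", None if psi is None else ((yaw-psi+180)%360-180).round(2))
E
python3 - <<'E'
from h import *
a,b=at_z("top",272.7,217.3,.103),at_z("top",276.7,238.7,.103)
print(a,b,(a+b)/2,np.degrees(np.arctan2((a-b)[1],(a-b)[0])),np.linalg.norm(a-b))
# side: plate top edge corners crop (234,124)-(289,121) /2.4+150
c=[150+(234+289)/2/2.4,150+122.5/2.4]; o,d=ray("side",*c); k=(.103-o[2])/d[2]; print("side top centre",o+k*d)
rel([.502,-.117,.16],-169)
E
```

```text
[ 0.52196461 -0.11497484  0.103     ] [ 0.48046896 -0.12262888  0.103     ] [ 0.50121679 -0.11880186  0.103     ] 10.450974740704968 0.04219564757501108
side top centre [ 0.50292667 -0.11663122  0.103     ]
t 1.5833 tcp [ 0.4462 -0.2023  0.2316] yaw 94.97 tilt [ 7.e-04 -6.e-04 -1.e+00] q [-33.8   8.5  -9.5  71.9  -0.   51.3] F [ 1.09 -0.13  0.34] T [-0.04 -0.02 -0.  ] gap 0.0426
shift cm [8.02 6.29 7.16] toolz turn -96.03
```

send_rows:
  series: [1, 0.8, 0, 0, 0, -7, 0.5, 2, 1.6, 0, 0, 0, -14, 0.5, 3, 2.4, 0.5, 0, 0, -21, 0.5, 4, 3.1, 1, 0, 0, -28, 0.5, 5, 3.9, 2, 0, 0, -35, 0.5, 6, 4.7, 3, 0, 0, -42, 0.5, 7, 5.5, 4, 0, 0, -49, 0.5, 8, 6.3, 5, 0, 0, -56, 0.5, 8, 6.3, 6, 0, 0, -63, 0.5, 8, 6.3, 6, 0, 0, -70, 0.5]

```text
clock: 2.42
tcp_pos: [0.5011, -0.118, 0.1693]
orientation: [-0.001, 0.13, 0.992, 0.0]
wrist_force: [-0.6, 0.0, -0.3]
finger_gap: 0.0428
```

```bash
python3 - <<'E'
from h import *
rel([.502,-.1177,.076],-169.5)
E
```

```text
t 2.4167 tcp [ 0.5011 -0.118   0.1693] yaw 165.05 tilt [-0.0028  0.0011 -1.    ] q [-22.2  13.  -12.8  64.4  -0.   -7.2] F [-0.57  0.   -0.32] T [-0.    0.    0.04] gap 0.0428
shift cm [-0.11  0.05  9.33] toolz turn -25.45
```

send_rows:
  series: [0, 0, 1, 0, 0, -7, 0.5, 0, 0, 2, 0, 0, -14, 0.5, 0, 0, 3, 0, 0, -21, 0.5, 0, 0, 4, 0, 0, -25.5, 0.5, 0, 0, 4, 0, 0, -25.5, 0.5, 0, 0, 4, 0, 0, -25.5, 0.5]

```text
clock: 2.92
tcp_pos: [0.5014, -0.119, 0.131]
orientation: [-0.001, -0.087, 0.996, 0.0]
wrist_force: [-0.5, -0.3, 0.3]
finger_gap: 0.0428
```

```bash
python3 - <<'E'
from h import *
rel([.502,-.1177,.076],-169.5)
s=read_camera("side");t=read_camera("top")
cv2.imwrite("pics/s2.png",np.hstack([cv2.resize(s[140:260,200:320],None,fx=4,fy=4,interpolation=2)]))
E
```

```text
t 2.9167 tcp [ 0.5014 -0.119   0.131 ] yaw -170.01 tilt [-1.1e-03  4.0e-04 -1.0e+00] q [-22.3  14.5 -16.5  59.   -0.  -32.3] F [-0.52 -0.25  0.27] T [-0.04 -0.    0.  ] gap 0.0428
shift cm [-0.08  0.11  5.5 ] toolz turn -0.51
```

View pics/s2.png

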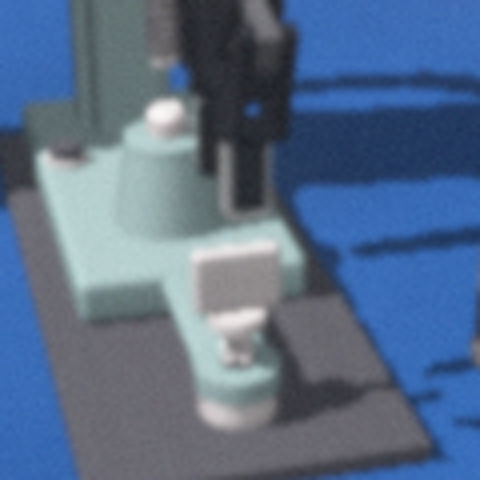

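```bash
python3 - <<'E'
from h import *
f=lambda u,v:(200+u/4,140+v/4)
tcp=np.array(get_state()["tcp_pos"]); yj=rot(get_state()["orientation"])[:,1]
if yj[1]>0: yj=-yj
near=tcp+yj*.0214
for z in (.131,.137,.145): print("near finger tip pred crop",(proj("side",[near[0],near[1],z])-[200,140])*4)
for p in ([.5014,-.119,.103],[.5014,-.119,.069],[.5014,-.119,.04]): print((proj("side",p)-[200,140])*4)
E
```

```text
near finger tip pred crop [245.42429844 212.59339893]
near finger tip pred crop [245.30388134 200.65213145]
near finger tip pred crop [245.1417961  184.57880581]
[232.97904851 246.55506138]
[233.88287388 308.96442808]
[234.62367402 360.11686123]
```

send_rows:
  series: [-0.05, 0.1, 2, 0, 0, 0, 0.5, -0.05, 0.1, 4, 0, 0, 0, 0.5, -0.05, 0.1, 5.6, 0, 0, 0, 0.5, -0.05, 0.1, 5.6, 0, 0, 0, 0.5, -0.05, 0.1, 5.6, 0, 0, 0, 0, -0.05, 0.1, 5.6, 0, 0, 0, 0, -0.05, 0.1, 5.6, 0, 0, 0, 0, -0.05, 0.1, 5.6, 0, 0, 0, 0, -0.05, 0.1, 5.6, 0, 0, 0, 0, -0.05, 0.1, 5.6, 0, 0, 0, 0]

```text
clock: 3.85
tcp_pos: [0.5027, -0.1157, 0.0766]
orientation: [0.001, -0.089, 0.996, 0.002]
wrist_force: [-0.8, 9.1, 2.0]
finger_gap: 0.0086
```

```bash
python3 - <<'E'
from h import *
rel([.502,-.118,.075],-169.5)
E
```

```text
t 3.85 tcp [ 0.5027 -0.1157  0.0766] yaw -169.79 tilt [ 0.0019  0.0044 -1.    ] q [-22.   17.3 -21.2  51.6   0.3 -32.3] F [-0.84  9.06  1.96] T [ 1.75 -0.    0.01] gap 0.0086
shift cm [ 0.11 -0.22  0.16] toolz turn -0.29
```

send_rows:
  series: [0, 0.2, 0.1, 0, 0, 0, 0, 0, 0.2, 0.15, 0, 0, 0, 0, 0, 0.2, 0.15, 0, 0, -6, 0, 0, 0.2, 0.15, 0, 0, -12, 0, 0, 0.2, 0.15, 0, 0, -18, 0, 0, 0.2, 0.15, 0, 0, -24, 0, 0, 0.2, 0.15, 0, 0, -24, 0, 0, 0.2, 0.15, 0, 0, -24, 0]
  newtons: 30

```text
clock: 4.52
tcp_pos: [0.5028, -0.1157, 0.0764]
orientation: [0.001, -0.294, 0.956, -0.0]
wrist_force: [-3.7, 3.2, 9.6]
finger_gap: 0.0082
```

```bash
python3 - <<'E'
from h import *
rel([.502,-.118,.075],-169.5)
E
```

```text
t 4.5167 tcp [ 0.5028 -0.1157  0.0764] yaw -145.84 tilt [ 3.e-03  2.e-04 -1.e+00] q [-21.9  17.2 -21.3  51.3   0.1 -56.1] F [-3.73  3.19  9.63] T [0.78 0.6  0.05] gap 0.0082
shift cm [ 0.19 -0.15  0.14] toolz turn 23.66
```

send_rows:
  series: [0.02, 0.08, 0, 0, 0, -6, 0, 0.02, 0.08, 0, 0, 0, -12, 0, 0.02, 0.08, 0, 0, 0, -18, 0, 0.02, 0.08, 0, 0, 0, -24, 0, 0.02, 0.08, 0, 0, 0, -24, 0, 0.02, 0.08, 0, 0, 0, -24, 0]

```text
clock: 5.02
tcp_pos: [0.5028, -0.1157, 0.0765]
orientation: [0.002, -0.486, 0.874, -0.001]
wrist_force: [-2.2, 1.4, 8.3]
finger_gap: 0.0083
```

```bash
python3 - <<'E'
from h import *
rel([.502,-.118,.075],-169.5)
E
```

```text
t 5.0167 tcp [ 0.5028 -0.1157  0.0765] yaw -121.85 tilt [ 4.2e-03 -8.0e-04 -1.0e+00] q [-21.9  17.1 -21.4  51.3   0.  -80.1] F [-2.19  1.42  8.26] T [0.51 0.42 0.06] gap 0.0083
shift cm [ 0.24 -0.05  0.15] toolz turn 47.65
```

send_rows:
  series: [0, 0.05, 0, 0, 0, -6, 0, 0, 0.05, 0, 0, 0, -12, 0, 0, 0.05, 0, 0, 0, -18, 0, 0, 0.05, 0, 0, 0, -24, 0, 0, 0.05, 0, 0, 0, -24, 0, 0, 0.05, 0, 0, 0, -24, 0]

```text
clock: 5.52
tcp_pos: [0.5029, -0.1158, 0.0762]
orientation: [0.001, -0.656, 0.755, -0.002]
wrist_force: [0.4, 1.9, 6.9]
finger_gap: 0.0083
```

```bash
python3 - <<'E'
from h import *
rel([.502,-.118,.075],-169.5)
E
```

```text
t 5.5167 tcp [ 0.5029 -0.1158  0.0762] yaw -98.0 tilt [ 0.0049 -0.0012 -1.    ] q [ -21.9   17.1  -21.4   51.2    0.  -103.9] F [0.45 1.9  6.88] T [ 0.43 -0.   -0.02] gap 0.0083
shift cm [0.23 0.06 0.12] toolz turn 71.5
```

send_rows:
  series: [0, 0, 0.1, 0, 0, 0, 0, 0, 0, 0.2, 0, 0, 0, 0, 0, 0, 0.2, 0, 0, 0, 0, 0, 0, 0.2, 0, 0, 0, 0]

```text
clock: 5.85
tcp_pos: [0.5029, -0.1158, 0.0736]
orientation: [0.001, -0.656, 0.754, -0.002]
wrist_force: [2.0, 0.6, 6.8]
finger_gap: 0.0083
```

```bash
python3 - <<'E'
from h import *
rel([.502,-.118,.075],-169.5)
E
```

```text
t 5.85 tcp [ 0.5029 -0.1158  0.0736] yaw -97.96 tilt [ 0.0046 -0.001  -1.    ] q [ -21.9   17.3  -21.6   50.8    0.  -103.9] F [2.   0.57 6.77] T [ 0.38 -0.35 -0.  ] gap 0.0083
shift cm [ 0.23  0.06 -0.14] toolz turn 71.54
```

```bash
python3 - <<'E'
from h import *
s=read_camera("side")
a=cv2.imread("pics/side0.png")
f=lambda i:cv2.resize(i[185:255,225:295],None,fx=5.6,fy=5.6,interpolation=2)
cv2.imwrite("pics/s3.png",np.hstack([f(a),f(s)]))
E
```

```text
(no output)
```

View pics/s3.png

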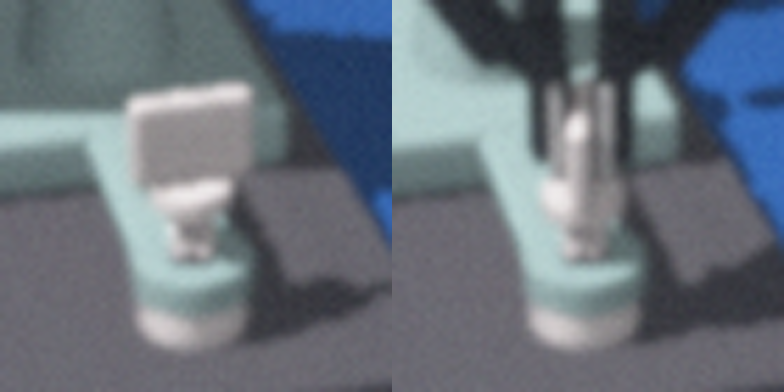

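```bash
cat >> h.py <<'E'
def coll():
    a=cv2.imread("pics/side0.png").astype(float).mean(2)
    s=np.mean([read_camera("side") for _ in range(4)],0).mean(2)
    np.save("s%d.npy"%int(get_state()["clock"]*100),s)
    print("rows",list(range(214,238)))
    for n,lo,hi in (("mid",256,263),("left",252,255),("right",263,267)):
        for i in (a,s): print(n,i[214:238,lo:hi].mean(1).round().astype(int).tolist())
E
python3 -c "
from h import *
coll()"
```

```text
rows [214, 215, 216, 217, 218, 219, 220, 221, 222, 223, 224, 225, 226, 227, 228, 229, 230, 231, 232, 233, 234, 235, 236, 237]
mid [139, 139, 146, 177, 214, 230, 226, 204, 179, 161, 149, 139, 138, 144, 160, 171, 158, 144, 165, 189, 194, 187, 165, 144]
mid [145, 143, 144, 149, 155, 159, 161, 161, 159, 156, 152, 143, 135, 139, 152, 159, 148, 139, 162, 188, 194, 185, 165, 143]
left [139, 141, 137, 144, 174, 203, 213, 209, 203, 199, 198, 202, 202, 199, 198, 196, 196, 195, 199, 199, 195, 182, 170, 161]
left [158, 171, 186, 210, 228, 232, 230, 222, 211, 202, 196, 195, 196, 198, 198, 196, 195, 196, 197, 198, 194, 183, 169, 162]
right [140, 139, 149, 180, 196, 186, 156, 130, 116, 117, 121, 115, 106, 107, 107, 107, 115, 141, 173, 185, 174, 147, 123, 111]
right [88, 95, 101, 112, 120, 123, 124, 123, 119, 118, 119, 115, 108, 105, 105, 103, 105, 123, 159, 180, 174, 148, 123, 110]
```

send_rows:
  series: [0, 0, 0, 0, 0, 0, 0, 0, 0, 0, 0, 0, -6, 0, 0, 0, 0, 0, 0, -12, 0, 0, 0, 0, 0, 0, -18, 0, 0, 0, 0, 0, 0, -24, 0, 0, 0, 0, 0, 0, -24, 0, 0, 0, 0, 0, 0, -24, 0]
  newtons: 70

```text
clock: 6.68
tcp_pos: [0.503, -0.1158, 0.074]
orientation: [-0.001, 0.799, -0.601, 0.002]
wrist_force: [1.6, 0.3, 7.7]
finger_gap: 0.0077
```

```bash
python3 - <<'E'
from h import *
rel([.502,-.118,.075],-169.5); coll()
E
```

```text
t 6.6833 tcp [ 0.503  -0.1158  0.074 ] yaw -73.94 tilt [ 0.0049 -0.0011 -1.    ] q [ -21.9   17.3  -21.6   50.8    0.  -128. ] F [1.6  0.3  7.74] T [ 0.47 -0.19  0.05] gap 0.0077
shift cm [ 0.19  0.16 -0.1 ] toolz turn 95.56
rows [214, 215, 216, 217, 218, 219, 220, 221, 222, 223, 224, 225, 226, 227, 228, 229, 230, 231, 232, 233, 234, 235, 236, 237]
mid [139, 139, 146, 177, 214, 230, 226, 204, 179, 161, 149, 139, 138, 144, 160, 171, 158, 144, 165, 189, 194, 187, 165, 144]
mid [157, 156, 155, 160, 171, 185, 198, 205, 195, 175, 160, 145, 137, 141, 150, 152, 140, 135, 162, 188, 195, 185, 165, 144]
left [139, 141, 137, 144, 174, 203, 213, 209, 203, 199, 198, 202, 202, 199, 198, 196, 196, 195, 199, 199, 195, 182, 170, 161]
left [117, 160, 199, 223, 231, 233, 230, 223, 212, 202, 198, 196, 199, 200, 200, 197, 195, 196, 197, 198, 194, 182, 169, 161]
right [140, 139, 149, 180, 196, 186, 156, 130, 116, 117, 121, 115, 106, 107, 107, 107, 115, 141, 173, 185, 174, 147, 123, 111]
right [122, 115, 113, 119, 124, 126, 126, 123, 118, 115, 116, 114, 107, 105, 105, 104, 104, 122, 159, 179, 174, 149, 122, 110]
```

send_rows:
  series: [0, 0, 0.1, 0, 0, 0, 0, 0, 0, 0.1, 0, 0, -6, 0, 0, 0, 0.1, 0, 0, -12, 0, 0, 0, 0.1, 0, 0, -18, 0, 0, 0, 0.1, 0, 0, -24, 0, 0, 0, 0.1, 0, 0, -24, 0, 0, 0, 0.1, 0, 0, -24, 0]

```text
clock: 7.47
tcp_pos: [0.5032, -0.1157, 0.074]
orientation: [-0.001, 0.907, -0.422, 0.003]
wrist_force: [-0.6, 2.6, 16.7]
finger_gap: 0.0078
```

```bash
python3 - <<'E'
from h import *
rel([.502,-.118,.075],-169.5); coll()
E
```

```text
t 7.4667 tcp [ 0.5032 -0.1157  0.074 ] yaw -49.93 tilt [ 0.0057 -0.0013 -1.    ] q [-2.19e+01  1.72e+01 -2.16e+01  5.08e+01  1.00e-01 -1.52e+02] F [-0.64  2.63 16.7 ] T [0.67 0.38 0.08] gap 0.0078
shift cm [ 0.1   0.24 -0.1 ] toolz turn 119.57
rows [214, 215, 216, 217, 218, 219, 220, 221, 222, 223, 224, 225, 226, 227, 228, 229, 230, 231, 232, 233, 234, 235, 236, 237]
mid [139, 139, 146, 177, 214, 230, 226, 204, 179, 161, 149, 139, 138, 144, 160, 171, 158, 144, 165, 189, 194, 187, 165, 144]
mid [95, 104, 115, 130, 148, 172, 195, 208, 200, 178, 159, 142, 134, 143, 156, 159, 145, 139, 164, 188, 194, 186, 165, 143]
left [139, 141, 137, 144, 174, 203, 213, 209, 203, 199, 198, 202, 202, 199, 198, 196, 196, 195, 199, 199, 195, 182, 170, 161]
left [99, 140, 180, 213, 228, 232, 230, 223, 212, 202, 198, 196, 196, 198, 198, 196, 195, 195, 198, 199, 195, 182, 169, 162]
right [140, 139, 149, 180, 196, 186, 156, 130, 116, 117, 121, 115, 106, 107, 107, 107, 115, 141, 173, 185, 174, 147, 123, 111]
right [132, 144, 159, 167, 169, 168, 161, 146, 129, 114, 105, 102, 104, 105, 106, 104, 105, 123, 158, 180, 174, 148, 123, 110]
```

send_rows:
  series: [0, 0.05, 0, 0, 0, -6, 0, 0, 0.05, 0, 0, 0, -12, 0, 0, 0.05, 0, 0, 0, -18, 0, 0, 0.05, 0, 0, 0, -24, 0, 0, 0.05, 0, 0, 0, -24, 0, 0, 0.05, 0, 0, 0, -24, 0]

```text
clock: 8.17
tcp_pos: [0.5032, -0.1157, 0.0743]
orientation: [-0.0, 0.975, -0.224, 0.003]
wrist_force: [0.6, 5.8, 17.9]
finger_gap: 0.0078
```

```bash
python3 - <<'E'
from h import *
rel([.502,-.118,.075],-169.5)
E
```

```text
t 8.1667 tcp [ 0.5032 -0.1157  0.0743] yaw -25.91 tilt [ 6.7e-03 -5.0e-04 -1.0e+00] q [-2.19e+01  1.72e+01 -2.16e+01  5.08e+01  1.00e-01 -1.76e+02] F [ 0.6   5.8  17.92] T [1.01 0.31 0.05] gap 0.0078
shift cm [-0.01  0.26 -0.07] toolz turn 143.59
```

```bash
python3 - <<'E'
from h import *
print(np.degrees(get_state()["joint_pos"][5]))
s=np.mean([read_camera("side") for _ in range(4)],0).astype(np.uint8); np.save("s817.npy",s)
a=cv2.imread("pics/side0.png")
f=lambda i:cv2.resize(i[185:255,225:295],None,fx=5.6,fy=5.6,interpolation=2)
cv2.imwrite("pics/s4.png",np.hstack([f(a),f(s)]))
for z in (.069,.061): print([proj("side",[.503,-.1157-.015,z-d])[1].round(2) for d in (0,.001,.002,.004)])
E
```

```text
-176.01666713810167
[np.float64(220.18), np.float64(220.64), np.float64(221.09), np.float64(221.99)]
[np.float64(223.79), np.float64(224.24), np.float64(224.69), np.float64(225.58)]
```

View pics/s4.png

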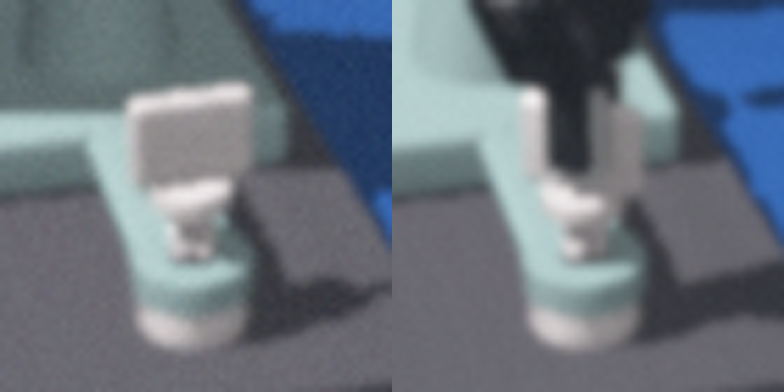

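```bash
python3 - <<'E'
from h import *
a=cv2.imread("pics/side0.png").astype(float).mean(2); s=np.load("s817.npy").astype(float).mean(2)
c=np.array([.503,-.1157,0])
for n,yaw in (("init",10.2),("now",-26+0)):
    y=np.radians(yaw)
    x=np.array([np.cos(y),np.sin(y),0]); t=np.array([-np.sin(y),np.cos(y),0])
    for zt in (.105,.103,.101):
        print(n,zt,"topL/topR/botL/botR, near face",[proj("side",c+x*sx*.022-t*.0045+[0,0,z]).round(1).tolist() for z in(zt,zt-.034) for sx in(-1,1)], "far top", [proj("side",c+x*sx*.022+t*.0045+[0,0,zt]).round(1).tolist() for sx in(-1,1)])
for n,i in (("init",a),("now",s)):
    for u in (249,250,251,252,264,265,266,267,268): print(n,u,i[196:226,u].round().astype(int).tolist())
E
```

```text
init 0.105 topL/topR/botL/botR, near face [[248.2, 202.3], [270.7, 199.5], [248.6, 218.1], [270.7, 215.1]] far top [[247.1, 200.2], [269.4, 197.5]]
init 0.103 topL/topR/botL/botR, near face [[248.2, 203.3], [270.7, 200.5], [248.7, 219.0], [270.7, 216.0]] far top [[247.1, 201.2], [269.4, 198.4]]
init 0.101 topL/topR/botL/botR, near face [[248.2, 204.2], [270.7, 201.4], [248.7, 219.9], [270.7, 216.9]] far top [[247.2, 202.1], [269.4, 199.4]]
now 0.105 topL/topR/botL/botR, near face [[247.4, 199.0], [268.9, 202.8], [247.8, 214.6], [268.9, 218.5]] far top [[249.2, 197.1], [270.6, 200.7]]
now 0.103 topL/topR/botL/botR, near face [[247.4, 200.0], [268.9, 203.7], [247.8, 215.5], [268.9, 219.4]] far top [[249.2, 198.0], [270.6, 201.7]]
now 0.101 topL/topR/botL/botR, near face [[247.4, 200.9], [268.9, 204.7], [247.9, 216.4], [268.9, 220.3]] far top [[249.3, 198.9], [270.6, 202.6]]
init 249 [110, 114, 109, 105, 108, 136, 185, 218, 223, 202, 183, 177, 176, 175, 174, 173, 174, 175, 176, 178, 176, 175, 179, 189, 195, 200, 199, 201, 201, 201]
init 250 [113, 112, 110, 107, 110, 142, 193, 222, 216, 
[... 1894 characters left out ...]
, 120, 122, 121, 120, 120, 121, 125, 126, 127, 128, 129, 132, 133, 131, 135, 128]
now 265 [107, 113, 105, 104, 104, 103, 109, 120, 134, 138, 133, 130, 128, 128, 129, 129, 126, 126, 126, 125, 127, 129, 128, 125, 120, 119, 115, 112, 113, 108]
now 266 [143, 153, 153, 151, 152, 152, 150, 147, 143, 142, 138, 133, 132, 131, 130, 132, 132, 129, 129, 127, 127, 128, 127, 118, 107, 97, 91, 84, 83, 83]
now 267 [170, 181, 183, 182, 183, 181, 177, 167, 154, 144, 141, 134, 132, 133, 132, 132, 134, 132, 129, 129, 129, 129, 126, 117, 96, 81, 71, 68, 64, 69]
now 268 [182, 192, 194, 191, 193, 192, 188, 180, 162, 150, 142, 135, 134, 131, 132, 133, 131, 129, 129, 128, 129, 130, 125, 111, 93, 73, 64, 62, 59, 63]
```

send_rows:
  series: [0, 0, -0.1, 0, 0, 0, 0, 0, 0, -0.2, 0, 0, 0, 0, 0, 0, -0.3, 0, 0, 0, 0, 0, 0, -0.3, 0, 0, 0, 0, 0, 0, -0.3, 0, 0, 0, 0]

```text
clock: 8.78
tcp_pos: [0.5031, -0.1156, 0.0749]
orientation: [-0.001, 0.974, -0.224, 0.003]
wrist_force: [7.4, 2.3, -1.7]
finger_gap: 0.0077
```

```bash
python3 - <<'E'
from h import *
rel([.502,-.118,.075],-169.5)
E
```

```text
t 8.7833 tcp [ 0.5031 -0.1156  0.0749] yaw -25.94 tilt [ 5.5e-03  1.0e-04 -1.0e+00] q [-2.19e+01  1.72e+01 -2.15e+01  5.10e+01  1.00e-01 -1.76e+02] F [ 7.4   2.25 -1.73] T [ 0.58 -1.06  0.04] gap 0.0077
shift cm [ 0.    0.26 -0.01] toolz turn 143.56
```

send_rows:
  series: [0, 0, -0.1, 0, 0, 0, 0, 0, 0, -0.15, 0, 0, 0, 0, 0, 0, -0.15, 0, 0, 0, 0, 0, 0, -0.15, 0, 0, 0, 0]

```text
clock: 9.12
tcp_pos: [0.5031, -0.1156, 0.0763]
orientation: [-0.001, 0.974, -0.224, 0.003]
wrist_force: [8.2, 2.2, -2.4]
finger_gap: 0.0082
```

```bash
python3 - <<'E'
from h import *
rel([.502,-.118,.075],-169.5)
E
```

```text
t 9.1167 tcp [ 0.5031 -0.1156  0.0763] yaw -25.94 tilt [ 5.3e-03  2.0e-04 -1.0e+00] q [-2.19e+01  1.71e+01 -2.14e+01  5.12e+01  1.00e-01 -1.76e+02] F [ 8.18  2.17 -2.38] T [ 0.52 -1.08  0.01] gap 0.0082
shift cm [0.01 0.26 0.12] toolz turn 143.56
```

send_rows:
  series: [0, 0, -0.1, 0, 0, 0, 0.5, 0, 0, -0.1, 0, 0, 0, 0.5, 0, 0, -0.1, 0, 0, 0, 0.5, 0, 0, -2, 0, 0, 0, 0.5, 0, 0, -4, 0, 0, 0, 0.5, 0, 0, -6, 0, 0, 0, 0.5, 0, 0, -8, 0, 0, 0, 0.5, 0, 0, -8, 0, 0, 0, 0.5]

```text
clock: 9.78
tcp_pos: [0.5021, -0.1166, 0.1591]
orientation: [0.001, 0.975, -0.224, 0.003]
wrist_force: [0.3, -0.2, -0.4]
finger_gap: 0.0429
```

```bash
python3 - <<'E'
from h import *
rel([.503,-.1157,.074],-169.5)
s=np.mean([read_camera("side") for _ in range(4)],0).astype(np.uint8); np.save("sfree.npy",s)
a=cv2.imread("pics/side0.png")
f=lambda i:cv2.resize(i[185:255,225:295],None,fx=5.6,fy=5.6,interpolation=2)
cv2.imwrite("pics/s5.png",np.hstack([f(a),f(s)]))
s=s.astype(float).mean(2)
c=np.array([.503,-.1157,0]);y=np.radians(-26);x=np.array([np.cos(y),np.sin(y),0]); t=np.array([-np.sin(y),np.cos(y),0])
for u in (249,251,253,255,258,261,264,266,268): print(u,s[194:228,u].round().astype(int).tolist())
E
```

```text
t 9.7833 tcp [ 0.5021 -0.1166  0.1591] yaw -25.92 tilt [ 0.0052 -0.0025 -1.    ] q [ -22.    13.1  -14.2   62.4   -0.  -176.1] F [ 0.29 -0.21 -0.41] T [ 0.02 -0.04  0.05] gap 0.0429
shift cm [-0.01 -0.11  8.51] toolz turn 143.58
249 [115, 116, 114, 118, 133, 167, 202, 228, 235, 230, 213, 205, 204, 203, 201, 200, 199, 196, 197, 197, 196, 194, 191, 192, 196, 198, 199, 199, 201, 200, 202, 202, 202, 201]
251 [110, 108, 112, 117, 138, 170, 204, 232, 241, 236, 221, 206, 204, 202, 200, 199, 198, 196, 193, 193, 192, 189, 188, 197, 210, 213, 207, 201, 199, 199, 197, 199, 199, 198]
253 [105, 104, 108, 127, 160, 186, 207, 231, 241, 240, 226, 208, 202, 201, 199, 199, 198, 195, 192, 192, 191, 190, 191, 204, 223, 231, 229, 221, 209, 199, 197, 198, 199, 198]
255 [98, 102, 117, 148, 177, 193, 204, 223, 238, 240, 229, 210, 201, 200, 199, 199, 196, 194, 192, 189, 190, 190, 187, 189, 210, 230, 233, 229, 216, 200, 195, 204, 211, 211]
258 [104, 107, 125, 161, 187, 194, 198, 207, 230, 241, 236, 221, 203, 197, 198, 198, 196, 195, 192, 189, 188, 187, 186, 189, 206, 228, 233, 231, 214, 188, 164, 141, 131, 137]
261 [106, 125, 158, 185, 194, 196, 197, 205, 219, 234, 237, 227, 207, 198, 196, 195, 196, 193, 191, 189, 186, 186, 187, 187, 192, 212, 225, 218, 189, 157, 138, 130, 127, 127]
264 [109, 134, 167, 189, 196, 195, 196, 196, 206, 230, 239, 235, 217, 201, 194, 194, 193, 192, 192, 187, 185, 184, 185, 185, 186, 193, 191, 169, 145, 135, 136, 129, 113, 106]
266 [123, 156, 186, 195, 196, 197, 196, 197, 204, 225, 235, 235, 220, 199, 191, 189, 189, 188, 184, 184, 182, 182, 180, 179, 174, 155, 128, 106, 93, 87, 85, 86, 94, 100]
268 [128, 162, 187, 196, 197, 196, 196, 196, 198, 203, 211, 208, 188, 165, 155, 154, 155, 153, 152, 151, 147, 148, 148, 148, 144, 124, 99, 78, 68, 62, 62, 65, 72, 86]
```

View pics/s5.png

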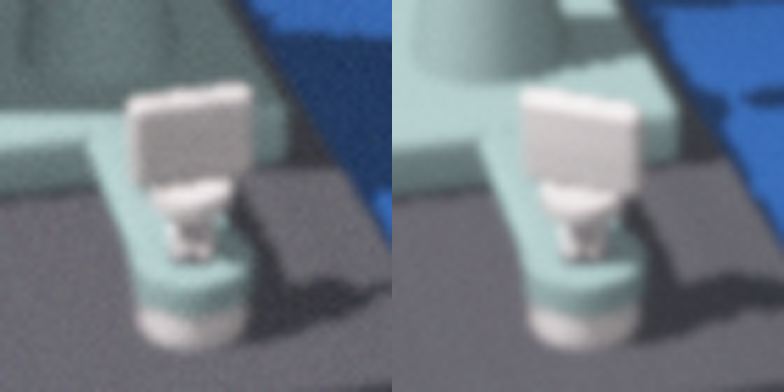

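The screw has dropped. The plate's top ridge and the collar both sit about 1.2 px lower than at the start (crop row about 97 to 103), which is roughly 2.6 mm. I'm regripping now and will turn it forward.

send_rows:
  series: [0, -0.11, 3, 0, 0, 0, 0.5, 0, -0.11, 6, 0, 0, 0, 0.5, 0, -0.11, 8.4, 0, 0, 0, 0.5, 0, -0.11, 8.4, 0, 0, 0, 0.5, 0, -0.11, 8.4, 0, 0, 0, 0, 0, -0.11, 8.4, 0, 0, 0, 0, 0, -0.11, 8.4, 0, 0, 0, 0, 0, -0.11, 8.4, 0, 0, 0, 0, 0, -0.11, 8.4, 0, 0, 0, 0, 0, -0.11, 8.4, 0, 0, 0, 0]
  newtons: 60

```text
clock: 10.82
tcp_pos: [0.5019, -0.115, 0.0726]
orientation: [0.0, 0.975, -0.224, 0.001]
wrist_force: [-0.2, -0.6, 4.3]
finger_gap: 0.0081
```

```bash
python3 - <<'E'
from h import *
rel([.503,-.1157,.074],-169.5)
E
```

```text
t 10.8167 tcp [ 0.5019 -0.115   0.0726] yaw -25.87 tilt [ 0.0026 -0.001  -1.    ] q [ -21.8   17.3  -21.7   50.8    0.  -176. ] F [-0.25 -0.63  4.28] T [0.09 0.06 0.03] gap 0.0081
shift cm [ 0.13  0.02 -0.14] toolz turn 143.63
```

send_rows:
  series: [0, 0, 0.01, 0, 0, 7, 0, 0, 0, 0.02, 0, 0, 14, 0, 0, 0, 0.02, 0, 0, 21, 0, 0, 0, 0.03, 0, 0, 28, 0, 0, 0, 0.04, 0, 0, 35, 0, 0, 0, 0.05, 0, 0, 42, 0, 0, 0, 0.05, 0, 0, 49, 0, 0, 0, 0.06, 0, 0, 56, 0, 0, 0, 0.07, 0, 0, 63, 0, 0, 0, 0.08, 0, 0, 70, 0]

```text
clock: 11.65
tcp_pos: [0.503, -0.1144, 0.0719]
orientation: [0.002, -0.668, 0.744, -0.001]
wrist_force: [4.3, 3.5, 3.4]
finger_gap: 0.0083
```

```bash
python3 - <<'E'
from h import *
rel([.503,-.1157,.074],-169.5)
E
```

```text
t 11.65 tcp [ 0.503  -0.1144  0.0719] yaw -96.17 tilt [ 4.7e-03  3.0e-04 -1.0e+00] q [-2.180e+01  1.740e+01 -2.180e+01  5.060e+01  1.000e-01 -1.056e+02] F [4.32 3.47 3.35] T [ 0.55 -0.43 -0.01] gap 0.0083
shift cm [ 0.13 -0.01 -0.21] toolz turn 73.33
```

send_rows:
  series: [-0.04, -0.05, 0.01, 0, 0, 7, 0, -0.04, -0.05, 0.02, 0, 0, 14, 0, -0.04, -0.05, 0.02, 0, 0, 21, 0, -0.04, -0.05, 0.03, 0, 0, 28, 0, -0.04, -0.05, 0.04, 0, 0, 35, 0, -0.04, -0.05, 0.05, 0, 0, 42, 0, -0.04, -0.05, 0.05, 0, 0, 49, 0, -0.04, -0.05, 0.06, 0, 0, 56, 0, -0.04, -0.05, 0.07, 0, 0, 63, 0, -0.04, -0.05, 0.08, 0, 0, 70, 0]

```text
clock: 12.48
tcp_pos: [0.504, -0.1152, 0.0712]
orientation: [0.003, -0.12, 0.993, -0.001]
wrist_force: [4.1, -2.0, 1.4]
finger_gap: 0.008
```

send_rows:
  series: [0, 0, -0.1, 0, 0, 0, 0, 0, 0, -0.2, 0, 0, 0, 0, 0, 0, -0.2, 0, 0, 0, 0, 0, 0, -0.2, 0, 0, 0, 0]

```text
clock: 12.82
tcp_pos: [0.5039, -0.1152, 0.072]
orientation: [0.002, -0.124, 0.992, -0.001]
wrist_force: [8.4, -1.1, -6.7]
finger_gap: 0.0081
```

```bash
python3 - <<'E'
from h import *
rel([.503,-.1157,.074],-169.5)
E
```

```text
t 12.8167 tcp [ 0.5039 -0.1152  0.072 ] yaw -165.8 tilt [ 0.0046 -0.0014 -1.    ] q [-21.8  17.5 -21.6  50.6   0.  -36. ] F [ 8.36 -1.05 -6.73] T [-0.26 -1.2   0.04] gap 0.0081
shift cm [ 0.1  -0.03 -0.2 ] toolz turn 3.7
```

send_rows:
  series: [-0.05, 0, 0.2, 0, 0, 7, 0, -0.05, 0, 0.21, 0, 0, 14, 0, -0.05, 0, 0.22, 0, 0, 21, 0, -0.05, 0, 0.23, 0, 0, 28, 0, -0.05, 0, 0.24, 0, 0, 35, 0, -0.05, 0, 0.25, 0, 0, 42, 0, -0.05, 0, 0.25, 0, 0, 49, 0, -0.05, 0, 0.26, 0, 0, 56, 0, -0.05, 0, 0.27, 0, 0, 63, 0, -0.05, 0, 0.28, 0, 0, 70, 0]

```text
clock: 13.65
tcp_pos: [0.5036, -0.1163, 0.0703]
orientation: [0.002, 0.471, 0.882, -0.001]
wrist_force: [1.5, -5.5, 4.5]
finger_gap: 0.008
```

send_rows:
  series: [0, 0, 0.01, 0, 0, 7, 0, 0, 0, 0.02, 0, 0, 14, 0, 0, 0, 0.02, 0, 0, 21, 0, 0, 0, 0.03, 0, 0, 28, 0, 0, 0, 0.04, 0, 0, 35, 0, 0, 0, 0.05, 0, 0, 42, 0, 0, 0, 0.05, 0, 0, 49, 0, 0, 0, 0.06, 0, 0, 56, 0, 0, 0, 0.07, 0, 0, 63, 0, 0, 0, 0.08, 0, 0, 70, 0]

```text
clock: 14.48
tcp_pos: [0.5023, -0.1163, 0.0695]
orientation: [0.002, 0.892, 0.452, -0.001]
wrist_force: [-3.6, -6.8, 5.9]
finger_gap: 0.0078
```

```bash
python3 - <<'E'
from h import *
rel([.503,-.1157,.074],-169.5)
E
```

```text
t 14.4833 tcp [ 0.5023 -0.1163  0.0695] yaw 53.77 tilt [ 0.0011 -0.0045 -1.    ] q [-21.8  17.6 -21.8  50.4  -0.2 104.4] F [-3.56 -6.78  5.93] T [-0.85  0.58 -0.03] gap 0.0078
shift cm [ 0.09  0.02 -0.45] toolz turn -136.73
```

send_rows:
  series: [-0.07, 0, 0.01, 0, 0, 7, 0, -0.07, 0, 0.02, 0, 0, 14, 0, -0.07, 0, 0.02, 0, 0, 21, 0, -0.07, 0, 0.03, 0, 0, 28, 0, -0.07, 0, 0.04, 0, 0, 35, 0, -0.07, 0, 0.05, 0, 0, 42, 0, -0.07, 0, 0.05, 0, 0, 49, 0, -0.07, 0, 0.06, 0, 0, 56, 0, -0.07, 0, 0.07, 0, 0, 63, 0, -0.07, 0, 0.07, 0, 0, 68, 0]

```text
clock: 15.32
tcp_pos: [0.5019, -0.1152, 0.0687]
orientation: [0.001, 0.992, -0.123, 0.001]
wrist_force: [-1.4, 0.5, 7.1]
finger_gap: 0.0078
```

```bash
python3 - <<'E'
from h import *
rel([.503,-.1157,.074],-169.5)
E
```

```text
t 15.3167 tcp [ 0.5019 -0.1152  0.0687] yaw -14.14 tilt [ 0.0014 -0.0013 -1.    ] q [-21.8  17.6 -22.   50.3  -0.  172.3] F [-1.42  0.46  7.06] T [0.03 0.33 0.04] gap 0.0078
shift cm [ 0.12  0.02 -0.53] toolz turn 155.36
```

send_rows:
  series: [0, 0, 0, 0, 0, 0, 0.5, 0, 0, 0, 0, 0, 0, 0.5, 0, 0, 0, 0, 0, 0, 0.5, 0, 0, -2, 0, 0, 0, 0.5, 0, 0, -4, 0, 0, 0, 0.5, 0, 0, -6, 0, 0, 0, 0.5, 0, 0, -8, 0, 0, 0, 0.5, 0, 0, -8, 0, 0, -7, 0.5, 0, 0, -8, 0, 0, -14, 0.5, 0, 0, -8, 0, 0, -20, 0.5]

```text
clock: 16.15
tcp_pos: [0.5017, -0.1148, 0.1478]
orientation: [0.0, 0.998, 0.057, 0.0]
wrist_force: [-0.9, 0.1, 0.2]
finger_gap: 0.0427
```

```bash
python3 - <<'E'
from h import *
rel([.502,-.1155,.0695],165.8)
s=np.mean([read_camera("side") for _ in range(4)],0).astype(np.uint8); np.save("sfree2.npy",s)
a=cv2.imread("pics/side0.png");b=np.load("sfree.npy")
f=lambda i:cv2.resize(i[190:240,235:285],None,fx=5.3,fy=5.3,interpolation=2)
cv2.imwrite("pics/s6.png",np.hstack([f(a),f(b),f(s)]))
def peaks(i,r0,r1):
    i=i.astype(float).mean(2);o=[]
    for u in range(250,267,2):
        k=r0+np.argmax(i[r0:r1,u]);q=i[k-1:k+2,u];o.append(round(k+.5*(q[0]-q[2])/(q[0]-2*q[1]+q[2]),2))
    return o
for n,i in (("init",a),("drop",b),("now",s)):
    p=peaks(i,199,208);print(n,p,"mid",np.polyval(np.polyfit(range(250,267,2),p,1),258.5).round(2), peaks(i,216,225))
E
```

```text
t 16.15 tcp [ 0.5017 -0.1148  0.1478] yaw 6.58 tilt [ 7.e-04 -4.e-04 -1.e+00] q [-21.8  13.7 -15.1  61.2  -0.  151.6] F [-0.94  0.14  0.15] T [ 0.01 -0.    0.04] gap 0.0427
shift cm [0.02 0.07 7.83] toolz turn -159.22
init [np.float64(203.32), np.float64(203.06), np.float64(202.79), np.float64(202.31), np.float64(202.19), np.float64(202.11), np.float64(201.75), np.float64(201.28), np.float64(201.18)] mid 202.15 [np.float64(223.28), np.float64(220.6), np.float64(220.11), np.float64(219.5), np.float64(219.54), np.float64(219.1), np.float64(218.45), np.float64(218.21), np.float64(217.57)]
drop [np.float64(202.1), np.float64(202.28), np.float64(202.44), np.float64(202.93), np.float64(203.19), np.float64(203.4), np.float64(203.94), np.float64(204.19), np.float64(204.47)] mid 203.29 [np.float64(219.32), np.float64(218.79), np.float64(219.7), np.float64(220.0), np.float64(220.2), np.float64(220.2), np.float64(219.97), np.float64(219.24), np.float64(216.7)]
now [np.float64(204.18), np.float64(204.39), np.float64(204.67), np.float64(204.82), np.float64(204.93), np.float64(205.08), np.float64(205.12), np.float64(205.08), np.float64(205.36)] mid 204.88 [np.float64(228.5), np.float64(221.27), np.float64(221.74), np.float64(221.88), np.float64(221.85), np.float64(221.67), np.float64(221.62), np.float64(221.08), np.float64(215.0)]
```

View pics/s6.png

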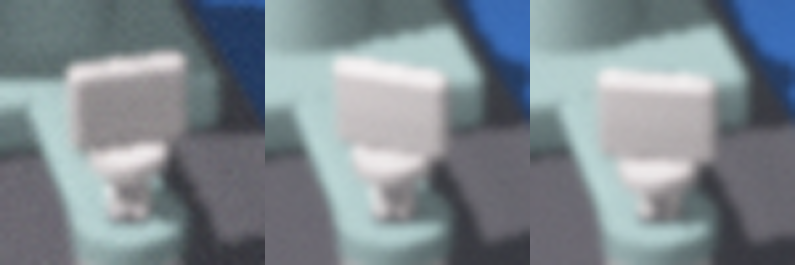

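send_rows:
  series: [0, 0, 0, 0, 0, -7, 0.5, 0, 0, 0, 0, 0, -14, 0.5, 0, 0, 0, 0, 0, -21, 0.5, 0, 0, 0, 0, 0, -28, 0.5, 0, 0, 0, 0, 0, -35, 0.5, 0, 0, 0, 0, 0, -42, 0.5, 0, 0, 0, 0, 0, -49, 0.5, 0, 0, 0, 0, 0, -56, 0.5, 0, 0, 0, 0, 0, -63, 0.5, 0, 0, 0, 0, 0, -70, 0.5]

```text
clock: 17.18
tcp_pos: [0.5013, -0.1147, 0.1471]
orientation: [-0.0, 0.786, 0.618, -0.0]
wrist_force: [0.7, 1.0, 0.7]
finger_gap: 0.0427
```

send_rows:
  series: [0, 0, 0, 0, 0, -7, 0.5, 0, 0, 0, 0, 0, -14, 0.5, 0, 0, 0, 0, 0, -21, 0.5, 0, 0, 0, 0, 0, -28, 0.5, 0, 0, 0, 0, 0, -35, 0.5, 0, 0, 0, 0, 0, -42, 0.5, 0, 0, 0, 0, 0, -49, 0.5, 0, 0, 0, 0, 0, -56, 0.5, 0, 0, 0, 0, 0, -63, 0.5, 0, 0, 0, 0, 0, -70, 0.5]

```text
clock: 18.02
tcp_pos: [0.5013, -0.1147, 0.1471]
orientation: [-0.0, 0.289, 0.957, -0.0]
wrist_force: [-0.8, -0.4, -0.9]
finger_gap: 0.0429
```

send_rows:
  series: [0, 0, 0, 0, 0, -7, 0.5, 0, 0, 0, 0, 0, -14, 0.5, 0, 0, 0, 0, 0, -19, 0.5, 0, 0, 0, 0, 0, -19, 0.5]

```text
clock: 18.35
tcp_pos: [0.5014, -0.1147, 0.1472]
orientation: [-0.0, 0.129, 0.992, 0.0]
wrist_force: [-0.3, 0.6, 0.5]
finger_gap: 0.0426
```

```bash
python3 - <<'E'
from h import *
rel([.5025,-.1155,.0690],165.8)
E
```

```text
t 18.35 tcp [ 0.5014 -0.1147  0.1472] yaw 165.15 tilt [-4.e-04  1.e-04 -1.e+00] q [-21.8  13.7 -15.2  61.1  -0.   -7. ] F [-0.3   0.58  0.54] T [-0.01 -0.03 -0.03] gap 0.0426
shift cm [-0.13 -0.05  7.82] toolz turn -0.65
```

send_rows:
  series: [-0.1, -0.05, 3, 0, 0, 0, 0.5, -0.1, -0.05, 6, 0, 0, 0, 0.5, -0.1, -0.05, 7.7, 0, 0, 0, 0.5, -0.1, -0.05, 7.7, 0, 0, 0, 0.5, -0.1, -0.05, 7.7, 0, 0, 0, 0, -0.1, -0.05, 7.7, 0, 0, 0, 0, -0.1, -0.05, 7.7, 0, 0, 0, 0, -0.1, -0.05, 7.7, 0, 0, 0, 0, -0.1, -0.05, 7.7, 0, 0, 0, 0, -0.1, -0.05, 7.7, 0, 0, 0, 0]
  newtons: 60

```text
clock: 19.18
tcp_pos: [0.5036, -0.1157, 0.0719]
orientation: [0.002, 0.129, 0.992, -0.0]
wrist_force: [-0.2, 1.3, 6.2]
finger_gap: 0.0075
```

```bash
python3 - <<'E'
from h import *
rel([.5025,-.1155,.0690],165.8)
E
```

```text
t 19.1833 tcp [ 0.5036 -0.1157  0.0719] yaw 165.12 tilt [ 3.2e-03 -8.0e-04 -1.0e+00] q [-21.9  17.5 -21.6  50.7   0.   -7. ] F [-0.18  1.34  6.25] T [ 0.27  0.   -0.03] gap 0.0075
shift cm [ 0.12 -0.01  0.29] toolz turn -0.68
```

Gripped. Now another 90° or so forward, following the screw down 1 mm.

send_rows:
  series: [0, 0, 0.01, 0, 0, 7, 0, 0, 0, 0.02, 0, 0, 14, 0, 0, 0, 0.02, 0, 0, 21, 0, 0, 0, 0.03, 0, 0, 28, 0, 0, 0, 0.04, 0, 0, 35, 0, 0, 0, 0.05, 0, 0, 42, 0, 0, 0, 0.05, 0, 0, 49, 0, 0, 0, 0.06, 0, 0, 56, 0, 0, 0, 0.07, 0, 0, 63, 0, 0, 0, 0.08, 0, 0, 70, 0]

```text
clock: 20.02
tcp_pos: [0.503, -0.1162, 0.0712]
orientation: [0.001, 0.677, 0.736, -0.0]
wrist_force: [-2.2, -0.8, 8.2]
finger_gap: 0.008
```

send_rows:
  series: [0, 0, 0.01, 0, 0, 7, 0, 0, 0, 0.02, 0, 0, 14, 0, 0, 0, 0.02, 0, 0, 20, 0, 0, 0, 0.02, 0, 0, 20, 0, 0, 0, 0, 0, 0, 20, 0, 0, 0, 0, 0, 0, 20, 0, 0, 0, 0, 0, 0, 20, 0]

```text
clock: 20.6
tcp_pos: [0.5028, -0.1162, 0.0709]
orientation: [0.001, 0.793, 0.609, -0.0]
wrist_force: [-2.2, -0.6, 6.1]
finger_gap: 0.0078
```

```bash
python3 - <<'E'
from h import *
rel([.5025,-.1155,.0690],165.8)
s=np.mean([read_camera("side") for _ in range(4)],0).astype(np.uint8)
t=read_camera("top")
for l in ("spring_die","anvil_die","nippers"): print(l,[ (round(d["p"],2),d["box"]) for d in silhouettes("top",l)[:1]],[ (round(d["p"],2),d["box"]) for d in silhouettes("side",l)[:1]])
b=np.load("sfree2.npy")
f=lambda i:cv2.resize(i[185:255,225:295],None,fx=5.6,fy=5.6,interpolation=2)
cv2.imwrite("pics/s7.png",np.hstack([f(b),f(s)]))
for i in (b,s): print(i.astype(float).mean(2)[214:238,256:263].mean(1).round().astype(int).tolist())
E
```

```text
t 20.6 tcp [ 0.5028 -0.1162  0.0709] yaw 75.09 tilt [ 0.0013 -0.0019 -1.    ] q [-21.9  17.6 -21.6  50.7  -0.1  83. ] F [-2.23 -0.64  6.15] T [-0.08  0.45  0.  ] gap 0.0078
shift cm [ 0.06 -0.04  0.19] toolz turn -90.71
spring_die [(0.66, [1.3, 183.2, 306.1, 111.5])] [(0.66, [318.9, 201.3, 11.2, 28.4])]
anvil_die [(0.75, [340.6, 219.9, 12.7, 14.2])] [(0.82, [258.9, 272.3, 20.7, 32.0])]
nippers [(0.89, [352.0, 240.3, 70.1, 58.0])] [(0.86, [170.6, 299.6, 81.8, 82.3])]
[178, 177, 175, 175, 173, 180, 206, 227, 231, 219, 194, 169, 153, 143, 141, 143, 136, 134, 162, 188, 194, 185, 164, 143]
[134, 133, 133, 133, 133, 136, 141, 144, 147, 150, 150, 151, 151, 142, 135, 137, 131, 131, 161, 187, 194, 185, 164, 143]
```

View pics/s7.png

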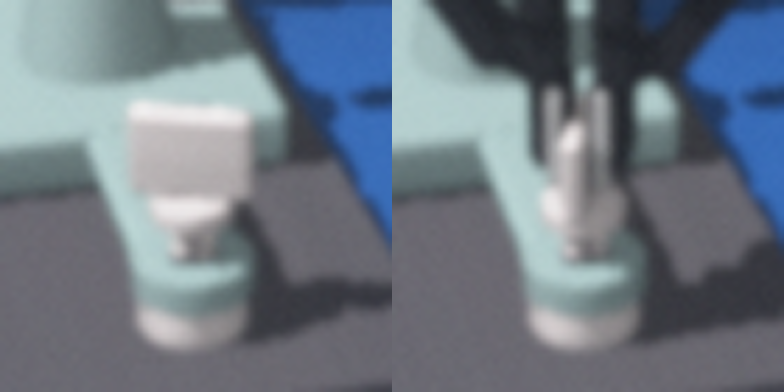

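```bash
python3 -c "
from h import *
print(hand_in())"
```

```text
the job is handed in; nothing more can be done
None
```

I started the screw's thread and handed the job in with it still gripped by its head at 60 N. No verdict was reported, so the result rests on my own checks.

**What I did:**
- I gripped the spade head from above and turned it backward about 144° with a light downward push. It dropped after roughly 50–70°. I overshot because the drop was hard to tell from the grip slipping, and only the side camera confirmed it.
- I then turned it forward about 438° in two grips. That is roughly one turn past the point where the thread caught.

**What the last checks showed:**
- **Thread caught:** partway through the forward turn, a 2 mm lift met resistance (−6.7 N). Before it caught, the screw lifted freely.
- **Depth:** the side camera showed it 6.1 mm below its starting height before the last 90°, and the hand then followed it down another 1.0 mm. With the unknown 0–2 mm start, that gives 7.1–9.1 mm, and my best estimate is about 8 mm. The allowed range is 6.8–9.2 mm, so it fits, though with little to spare at the top end.
- **Grip and time:** the finger gap was 7.8 mm on the 9 mm plate. About 21 s of the 72 s had been used.
- **Dies and nippers:** they showed within 3 px of where they started. The exception was the top camera's last spring die report, which marked the press instead; the side view still showed the die in place.

**Checks that disagreed:** just after the drop, an early measurement of the collar's shadow suggested the screw had not dropped. The later clear view of the plate and collar showed it had, by about 2.6 mm.

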